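Press the round pane home in its lead

TASK

Six small leaded lights lie together on the glazing board, each with one pane standing a little proud of its lead. With the fingertips, gently press the larger of the two round panes straight down until it is flush with its lead, then take the hand away. Do not touch the other panes, lift nothing, and leave the weights, the tools, the tin and the jar where they are.

Things in the scene. Friction and masses are not known exactly. Their poses are not given: they have to be found in the camera images.
- pane_large_round: Glass pane in the middle of its light: a disc 68 mm across, 10 mm thick. Origin: centre of its top face; z up, x and y along the light's edges. The larger of the two round panes. Starts 5 to 7 mm proud of its lead; slides straight down (or up) against about 4 N of friction, stays where left, and meets a firm stop when level with the lead. Breaks if pressed with more than 30 N.
- pane_small_round: Glass pane in the middle of its light: a disc 44 mm across, 10 mm thick. Origin: centre of its top face; z up, x and y along the light's edges. Stands 3 to 7 mm proud of its lead, moves as easily as the large round one, and is not to be touched.
- pane_square: Glass pane in the middle of its light: a square 58 mm a side, sides along the light's edges, 10 mm thick. Origin: centre of its top face; z up, x and y along the light's edges. Stands 3 to 7 mm proud of its lead, moves as easily as the large round one, and is not to be touched.
- pane_diamond: Glass pane in the middle of its light: a square 58 mm a side, turned 45 degrees to the light's edges, 10 mm thick. Origin: centre of its top face; z up, x and y along the light's edges. Stands 3 to 7 mm proud of its lead, moves as easily as the large round one, and is not to be touched.
- pane_triangle: Glass pane in the middle of its light: an equal-sided triangle 69 mm a side, one corner 40 mm out along its +x, 10 mm thick. Origin: centre of its top face; z up, x and y along the light's edges. Stands 3 to 7 mm proud of its lead, moves as easily as the large round one, and is not to be touched.
- pane_oblong: Glass pane in the middle of its light: an oblong 36 mm (its x) by 68 mm (its y), 10 mm thick. Origin: centre of its top face; z up, x and y along the light's edges. Stands 3 to 7 mm proud of its lead, moves as easily as the large round one, and is not to be touched.
- light_large_round: Square leaded light holding the large round pane: 104 by 104 by 14 mm, fixed, pale glass with dark flat leads. Origin: centre of its underside, z up; its top, the lead's level, is 14 mm above that (32 mm above the table). Six such lights lie edge to edge on the board, 2 along its x by 3 along its y, 105 mm between centres, in any order.
- board: Fixed plywood glazing board, 270 mm (x) by 380 mm (y), 18 mm thick, with low laths (top 30 mm above the table) along its far (+x) and left (+y) edges. Origin: centre of its underside; z up.
- weight_a: Loose brass weight, 24 mm across and 47 mm tall with a neck near the top, standing upright on the lights (its top 79 mm above the table) where the corners of four lights meet, about 74 mm from the centres of the nearest panes. Origin: centre of its underside. To be left where it is.
- weight_b: Loose brass weight, 24 mm across and 47 mm tall with a neck near the top, standing upright on the lights (its top 79 mm above the table) where the corners of four lights meet, about 74 mm from the centres of the nearest panes. Origin: centre of its underside. To be left where it is.
- hammer: Loose hammer lying on the table beyond the board's left side, 260 mm long (its x), head 88 mm wide, 26 mm high; origin below its middle, on the table. Not needed.
- nail_tin: Loose closed tin, 70 mm across, 80 mm tall, upright on the table left of the board. Origin: centre of its underside. Not needed.
- screwdriver: Loose screwdriver lying on the table right of the board, 200 mm long (its x), 26 mm high; origin below its middle, on the table. Not needed.
- lead_knife: Loose lead knife with a flat blade lying on the table right of the board, 200 mm long (its x), 66 mm wide, 20 mm high; origin below its middle, on the table. Not needed.
- flux_jar: Loose closed jar, 60 mm across, 75 mm tall, upright on the table right of the board. Origin: centre of its underside. Not needed.

How it is judged:
On the way, in this order (a step that is already met when the one before it is completed fails the run):
1. the fingers press on the large round pane while it is still proud (contact force between pane_large_round and the fingers above 1 N and z of pane_large_round in the frame of light_large_round above 0.0155 m), for 0.01 s.
2. the large round pane is flush and the fingers are off it (z of pane_large_round in the frame of light_large_round below 0.0155 m and contact force between pane_large_round and the fingers below 0.1 N), for 0.2 s.
At the end, for the whole second after the job is handed in: The top of the large round pane is level with its lead (no more than 1.5 mm above, 2.5 mm below) and at rest; the other five panes are within 1.5 mm, and the weights, tools, tin and jar within 10 mm, of where they began (z of pane_large_round in the frame of light_large_round between 0.0115 and 0.0155 m and linear speed of pane_large_round below 0.01 m/s and distance of each of pane_small_round, pane_square, pane_diamond, pane_triangle, pane_oblong from where it was at the start of the episode below 0.0015 m and distance of each of weight_a, weight_b, hammer, screwdriver, lead_knife, flux_jar, nail_tin from where it was at the start of the episode below 0.01 m); the robot touches nothing.
It fails at once if the large round pane is pressed with more than 30 N (contact force between pane_large_round and the fingers above 30 N or contact force between pane_large_round and the arm above 30 N).
It fails at once if the large round pane is lifted, more than 10 mm proud of its lead (z of pane_large_round in the frame of light_large_round above 0.024 m).
It fails at once if another pane is touched with more than 0.5 N or moved 1.5 mm (contact force between any of pane_small_round, pane_square, pane_diamond, pane_triangle, pane_oblong and the fingers above 0.5 N or contact force between any of pane_small_round, pane_square, pane_diamond, pane_triangle, pane_oblong and the arm above 0.5 N or distance of any of pane_small_round, pane_square, pane_diamond, pane_triangle, pane_oblong from where it was at the start of the episode above 0.0015 m).
It fails at once if a weight, tool, tin or jar is shifted, tipped or lifted by 10 mm or more (distance of any of weight_a, weight_b, hammer, screwdriver, lead_knife, flux_jar, nail_tin from where it was at the start of the episode above 0.01 m or angle between any of weight_a, weight_b, flux_jar, nail_tin's own z axis and vertical above 0.2 rad).
It also fails if it takes over 30 s, if anything falls off the work surface, if the arm or the gripper's body presses on something with over 40 N, if the wrist force passes 120 N, or if a joint passes its speed limit or range.

ROBOT

A 6-joint arm with a two-finger parallel gripper is mounted at the origin on the work surface. World frame = base frame: x ahead of the robot, y to its left, z up, the work surface at z = 0. Lengths are in m, angles in rad, forces in N, time in s.
With the tool pointing down it reaches from about 0.4 to 0.825 m from the base axis. Payload 7 kg.
Tool frame: the origin (TCP) lies on the mounting face of the last link; the fingertips stand arm.tcp_to_tips ahead of it and the grasp point (between the pads) lies 159 mm ahead of it (arm.tcp_to_tips is the distance from the TCP to the fingertips, in m); z points along the fingers, y is the direction in which the jaws open and shut (so a half turn about z gives the same grasp; the last joint's range is limited). The gripper opens to 88 mm and grips with 3 to 60 N. Pads are 19 mm wide; open, the fingers measure 130 mm over their backs; the gripper's body (78 mm by 193 mm) begins 47 mm behind the grasp point.
Start: joints at [1.623, 0.359, 0.012, 0, -1.224, -0.288], TCP at [0.158, 0.656, 0.405] pointing down, gripper open.
Joint ranges: [-3.07, 3.07], [-1.43, 2.12], [-1.02, 1.25], [-3.03, 1.67], [-3.05, -0], [-3.03, 3.03]. Speed limits (rad/s): [2.39, 2.39, 3.01, 3.14, 3.14, 3.14].

INTERFACE

Orientations are given as [roll, pitch, yaw] about the fixed x, y, z axes, in that order (R = Rz(yaw) Ry(pitch) Rx(roll)).
In Python, from station import arm, cams, job_done, finder gives the robot as it stands.
- The arm moves only by the tool play_rows, never from a script. Its argument "targets" is a list that holds one entry, the list of rows, each a list of 4 numbers: the shift along the tool's x, y, z in m, then the turn about the tool's z in degrees. A call has 1 to 5 rows; each row is the pose to reach, as a shift and turn from the pose commanded when the call began, along the tool's axes at that moment; what a row does not reach only later rows make up. A row lasts 1/8 s, in which the tool goes at most 62.5 mm and 10.7 degrees, less where a joint would pass 70% of its speed; a pose out of reach is approached as far as the arm can. A call with a gripper value outside its range is refused whole. "grip" is the closure in counts, from 0 (fully open) to 255 (shut), set as the call begins (left out, the last holds). The fingers move at their own pace and stop on an object; "newtons" is the grip in N (left out, the last holds). Time passes only in rows, so rows that repeat a pose let the fingers close. It gives the time, the measured TCP pose, the force and the opening at its end, in the units of the state.
- arm.get_state(): the state, without advancing time (a new reading comes with each control period).
- cams.grab_frame(name): name is "scene" or "top" or "wrist"; returns (picture, depth): 384x512x3 uint8, red, green, blue; 384x512 float32, m along the optical axis (not along the pixel's ray), 0 where there is no reading.
- cams.camera_params(name): a dict with "intrinsics" (3x3 intrinsics, pixels), "D" ([k1, k2, p1, p2, k3] as OpenCV has them; the pictures are not rectified), "position" and "attitude" of the camera in the world. Camera axes: x right, y down, z forward; pixel columns grow to the right and rows downward; lengths in m; the calibration is good to about 2 mm. A picture is of the moment at which its call begins: read the wrist's pose just before it. camera_params takes no time and is no camera call; for the wrist camera it gives the pose at the moment of the call.
- job_done(): hands the job in, once; it reports no verdict.
Trained networks look in the newest picture that a camera, given by its name, has taken for a name from the list of things; names that differ only in an ending like _2 or _b are one class to them, and where a whole thing is asked for, a point or a joint stands for the part that bears it (a point fixed in the world has none). Each returns a list of dicts, best first, with "score" (0 to 1); they miss things now and then, are a little off and sometimes report something else, mostly with a low value. They report only what shows in the picture. A call takes as long as a camera call.
- finder.find_in(camera, query): "xyz" ([x, y, z] in m, in world coordinates, good to about 4 mm: the middle of the surface that is visible of it).
- finder.masks_of(camera, query): "mask" (384x512 bool, what is visible of it).
The state is a dict: "t": time; "q": joint angles; "qd": joint speeds; "joint_efforts": joint torques, N m; "eef_pos": TCP position; "ee_rot": TCP orientation; "force": force on the tool from outside, world axes, zero at the start; "moment": the same for the moment, N m; "width": finger opening in m.
Only numpy, scipy, OpenCV 4.12 (cv2) and the standard library are available. Lean on these libraries where they do the work, as an engineer would, in place of code of your own. Each camera call takes 0.05 s, during which the arm holds its last target. There are 200 camera calls.

## Working session

There is one attempt and no reset: what is moved stays moved. The work goes in short steps, Python scripts to look and compute and a tool call to move; the robot and the scene stay as the last step left them, time stands still between calls to the robot, and variables do not carry over. Pictures are saved under pics/ and viewed, about 8 in all and at most 12, crops included, and the job is handed in when it is done.

Besides the shell and the picture viewer there is one more tool, called after "Emit:" in YAML: its name, and indented under it one key for each argument. play_rows: Moves the arm, as the interface text tells. Its arguments: {"type":"object","properties":{"targets":{"type":"array","items":{"type":"array","items":{"type":"array","items":{"type":"number"}}}},"grip":{"type":"number"},"newtons":{"type":"number"}},"required":["targets"]}

```bash
mkdir -p pics; python3 - <<'E'
from station import arm,cams,finder
import cv2,numpy as np
print(arm.tcp_to_tips); s=arm.get_state(); print(s)
for c in ["top","scene"]:
    im,d=cams.grab_frame(c); cv2.imwrite(f"pics/{c}0.png",im[:,:,::-1])
    p=cams.camera_params(c); print(c,p)
    for q in ["pane_large_round","pane_small_round","light_large_round","weight_a","flux_jar","nail_tin"]:
        print(q,[(np.round(r["xyz"],3).tolist(),round(r["score"],2)) for r in finder.find_in(c,q)][:3])
E
```

```text
0.1781
{'t': 0.0, 'q': array([ 1.62308402e+00,  3.59368559e-01,  1.10283152e-02, -3.77079978e-04,
       -1.22411150e+00, -2.88066023e-01]), 'qd': array([-4.31317801e-04, -1.17448320e-05,  1.34756607e-03,  2.06065970e-05,
        1.18997913e-03,  2.02164103e-04]), 'joint_efforts': array([ 5.11237213e-04, -5.82718277e+01,  2.93062645e+01,  6.99768305e+00,
        7.06877807e-03, -1.49211683e-04]), 'eef_pos': array([0.15765371, 0.65610967, 0.40371615]), 'ee_rot': array([ 3.13990473e+00, -1.30478521e-04, -2.35906640e-01]), 'force': array([ 0.08518097,  0.08765386, -0.69294455]), 'moment': array([-0.03572517,  0.02717964, -0.00260016]), 'width': 0.08802334220799675}
top {'intrinsics': array([[360.78634091,   0.        , 260.58739137],
       [  0.        , 360.78634091, 190.72612644],
       [  0.        ,   0.        ,   1.        ]]), 'D': array([-0.05269773,  0.        ,  0.        ,  0.        ,  0.        ]), 'position': array([ 0.41855009, -0.01564989,  1.18050771]), 'attitude': array([-3.02871612e+00,  5.45083394e-04, -1.54275503e+00])}
pane_large_round [([0.564, -0.098, 0.037], 0
[... 263 characters left out ...]
386, 0.417, 0.078], 0.6)]
scene {'intrinsics': array([[423.35116987,   0.        , 254.17908282],
       [  0.        , 423.35116987, 186.78943275],
       [  0.        ,   0.        ,   1.        ]]), 'D': array([0.00496948, 0.        , 0.        , 0.        , 0.        ]), 'position': array([ 1.56141034, -0.04658314,  1.09227789]), 'attitude': array([-2.35253121,  0.00300222,  1.52983743])}
pane_large_round [([0.568, -0.098, 0.04], 0.66)]
pane_small_round [([0.456, -0.001, 0.039], 0.54), ([0.506, 0.052, 0.061], 0.47)]
light_large_round [([0.575, -0.097, 0.031], 0.71)]
weight_a [([0.52, -0.053, 0.061], 0.62)]
flux_jar [([0.594, -0.525, 0.051], 0.64)]
nail_tin [([0.407, 0.426, 0.061], 0.94)]
```

View pics/top0.png

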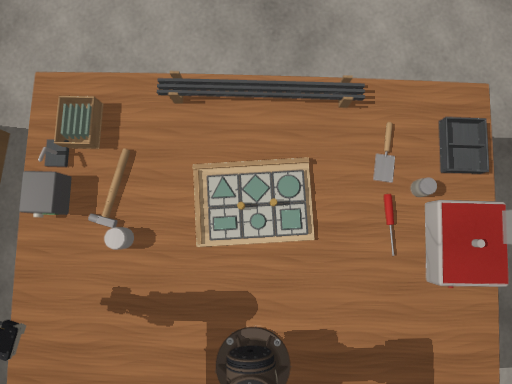

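The large round pane is at pixel (288,187), in the far right light, and the networks agree (about 0.565, -0.098). I'll move over it at travel height with the fingers shut.

Emit:
play_rows:
  targets:
    - [[0.038,0.0425,0,0],[0.076,0.085,0,0],[0.114,0.1275,0,0],[0.152,0.17,0,0],[0.19,0.2125,0,0]]
  grip: 255
  newtons: 10

```text
t: 1.32
eef_pos: [0.2934, 0.4035, 0.405]
ee_rot: [-3.141, -0.0, -0.235]
force: [1.1, 0.6, 0.3]
width: 0.0436
```

Emit:
play_rows:
  targets:
    - [[0.038,0.0425,0,0],[0.076,0.085,0,0],[0.114,0.1275,0,0],[0.152,0.17,0,0],[0.19,0.2125,0,0]]

```text
t: 1.95
eef_pos: [0.4283, 0.1525, 0.4052]
ee_rot: [-3.14, -0.001, -0.235]
force: [1.8, -0.2, -0.2]
width: 0.0003
```

Emit:
play_rows:
  targets:
    - [[0.038,0.0425,0,0],[0.076,0.085,0,0],[0.114,0.1275,0,0],[0.152,0.17,0,0],[0.19,0.2125,0,0]]

```text
t: 2.58
eef_pos: [0.5637, -0.0986, 0.4049]
ee_rot: [-3.141, -0.001, -0.236]
force: [1.2, 1.4, 0.7]
width: 0.0003
```

```bash
cat > h.py <<'E'
import numpy as np,cv2
from scipy.spatial.transform import Rotation as R
def world(p,uv,z):
    n=cv2.undistortPoints(np.array(uv,float).reshape(-1,1,2),p["intrinsics"],p["D"]).reshape(-1,2)
    r=np.c_[n,np.ones(len(n))]@R.from_euler("xyz",p["attitude"]).as_matrix().T
    return p["position"]+r*((z-p["position"][2])/r[:,2:])
E
python3 - <<'E'
from station import arm,cams,finder
from h import *
s=arm.get_state(); print(s["eef_pos"],s["force"])
p=cams.camera_params("wrist"); im,d=cams.grab_frame("wrist"); print(p["position"],p["attitude"])
for q in ["pane_large_round","pane_small_round","weight_a"]:
    print(q,[(np.round(r["xyz"],3).tolist(),round(r["score"],2)) for r in finder.find_in("wrist",q)][:3])
out=im[:,:,::-1].copy()
for r in finder.masks_of("wrist","pane_large_round")[:2]:
    c=max(cv2.findContours(r["mask"].astype("uint8"),0,1)[0],key=len)
    w=world(p,c.reshape(-1,2),0.038); (cx,cy),rad=cv2.minEnclosingCircle(w[:,:2].astype("f4"))
    print(r["score"],cx,cy,rad,cv2.boundingRect(c)); cv2.drawContours(out,[c],-1,(0,0,255),1)
    # depth heights
    v,u=np.nonzero(r["mask"]); n=cv2.undistortPoints(np.c_[u,v].astype(float).reshape(-1,1,2),p["intrinsics"],p["D"]).reshape(-1,2)
    P=np.c_[n,np.ones(len(n))]*d[v,u][:,None]@R.from_euler("xyz",p["attitude"]).as_matrix().T+p["position"]
    print("median z",np.median(P[:,2]),np.percentile(P[:,2],[5,95]))
cv2.imwrite("pics/w1.png",out)
E
```

```text
[ 0.56366223 -0.09859916  0.40494231] [1.20526055 1.42977134 0.70876312]
[ 0.63771818 -0.11585981  0.38539741] [ 2.85889324e+00 -4.14776043e-04 -1.80605330e+00]
pane_large_round [([0.57, -0.098, 0.037], 0.79), ([0.619, 0.001, 0.018], 0.47)]
pane_small_round []
weight_a [([0.518, -0.055, 0.063], 0.55), ([0.56, 0.003, 0.034], 0.46)]
0.55 0.5660122036933899 -0.10007282346487045 0.0351376049220562 (222, 135, 64, 67)
median z 0.038877852382619954 [0.03746964 0.04009067]
```

View pics/w1.png

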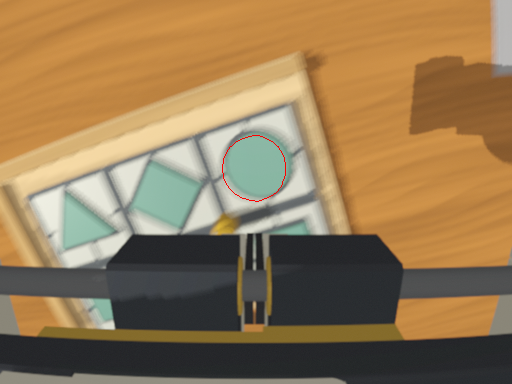

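The wrist view shows the pane at pixel (257,167) inside its light, clear of the weight at (224,226). Its top is about 38 mm up, and my estimate of the centre is (0.566, -0.100). Next I descend to just above it.

Emit:
play_rows:
  targets:
    - [[0.003,0,0.05,0],[0.003,0,0.1,0],[0.003,0,0.14,0],[0.003,0,0.165,0],[0.003,0,0.175,0]]

```text
t: 3.45
eef_pos: [0.5653, -0.0962, 0.2287]
ee_rot: [3.141, 0.002, -0.234]
force: [-0.7, -0.6, 1.1]
width: 0.0005
```

Emit:
play_rows:
  targets:
    - [[0,0,0.002,0],[0,0,0.004,0],[0,0,0.006,0],[0,0,0.006,0]]

```text
t: 3.95
eef_pos: [0.566, -0.0975, 0.2241]
ee_rot: [-3.141, -0.001, -0.236]
force: [-0.5, 0.5, 0.1]
width: 0.0001
```

Emit:
play_rows:
  targets:
    - [[0,0,0.001,0],[0,0,0.002,0],[0,0,0.003,0],[0,0,0.004,0],[0,0,0.005,0]]

```text
t: 4.58
eef_pos: [0.5659, -0.0974, 0.2186]
ee_rot: [3.142, 0.0, -0.236]
force: [-0.5, 0.1, 0.4]
width: 0.0006
```

Emit:
play_rows:
  targets:
    - [[0,0,0.0006,0],[0,0,0.0012,0],[0,0,0.0018,0],[0,0,0.0024,0],[0,0,0.003,0]]

```text
t: 5.2
eef_pos: [0.5659, -0.0974, 0.2158]
ee_rot: [3.142, -0.0, -0.236]
force: [-0.8, 0.2, 2.9]
width: 0.0004
```

Emit:
play_rows:
  targets:
    - [[0,0,0.0006,0],[0,0,0.0012,0],[0,0,0.0018,0],[0,0,0.0024,0],[0,0,0.003,0]]

```text
t: 5.82
eef_pos: [0.5659, -0.0974, 0.2126]
ee_rot: [3.142, -0.0, -0.236]
force: [-0.5, -0.5, 2.8]
width: 0.0002
```

Emit:
play_rows:
  targets:
    - [[0,0,0.0004,0],[0,0,0.0008,0],[0,0,0.0012,0],[0,0,0.0016,0]]

```text
t: 6.32
eef_pos: [0.5659, -0.0974, 0.211]
ee_rot: [-3.142, -0.0, -0.236]
force: [-0.8, 0.1, 3.9]
width: 0.0005
```

Sliding friction of about 4 N matches what was expected. I'll go on to the stop in 0.3 mm steps.

Emit:
play_rows:
  targets:
    - [[0,0,0.0003,0],[0,0,0.0006,0],[0,0,0.0009,0]]

```text
t: 6.7
eef_pos: [0.566, -0.0974, 0.2105]
ee_rot: [3.142, -0.0, -0.236]
force: [-2.4, 0.7, 8.3]
width: 0.0004
```

Emit:
play_rows:
  targets:
    - [[0,0,0.0003,0],[0,0,0.0003,0]]

```text
t: 6.95
eef_pos: [0.5659, -0.0974, 0.2104]
ee_rot: [3.142, -0.0, -0.236]
force: [-2.8, 0.6, 8.3]
width: 0.0005
```

The tips have stalled 32.3 mm above the table and the force has risen to 8 N, so the pane is on its stop at lead level. Retreating straight up.

Emit:
play_rows:
  targets:
    - [[0,0,-0.002,0],[0,0,-0.01,0],[0,0,-0.03,0],[0,0,-0.07,0],[0,0,-0.12,0]]

```text
t: 7.58
eef_pos: [0.5655, -0.0975, 0.3305]
ee_rot: [3.141, 0.002, -0.236]
force: [0.8, 1.0, 0.1]
width: 0.0008
```

Emit:
play_rows:
  targets:
    - [[0,0,-0.04,0],[0,0,-0.07,0],[0,0,-0.07,0],[0,0,-0.07,0]]

```text
t: 8.07
eef_pos: [0.5656, -0.0974, 0.3995]
ee_rot: [-3.141, 0.001, -0.236]
force: [0.2, 0.7, -0.1]
width: 0.0007
```

```bash
python3 - <<'E'
from station import arm,cams,finder
from h import *
s=arm.get_state(); print(s["t"],s["eef_pos"],s["force"])
p=cams.camera_params("wrist"); im,d=cams.grab_frame("wrist")
cv2.imwrite("pics/w2.png",im[:,:,::-1])
v,u=np.mgrid[0:230,0:512]; v,u=v.ravel(),u.ravel()
n=cv2.undistortPoints(np.c_[u,v].astype(float).reshape(-1,1,2),p["intrinsics"],p["D"]).reshape(-1,2)
P=np.c_[n,np.ones(len(n))]*d[v,u][:,None]@R.from_euler("xyz",p["attitude"]).as_matrix().T+p["position"]
r=np.hypot(P[:,0]-.566,P[:,1]+.099); z=P[:,2]
for a,b in((0,.028),(.039,.047)):
    m=(r>=a)&(r<b); print(a,b,m.sum(),np.median(z[m]))
E
```

```text
8.075 [ 0.56555785 -0.09741087  0.39951042] [ 0.20664218  0.69749032 -0.14790001]
0 0.028 2236 0.03239381991038495
0.039 0.047 1934 0.03100629469067176
```

View pics/w2.png

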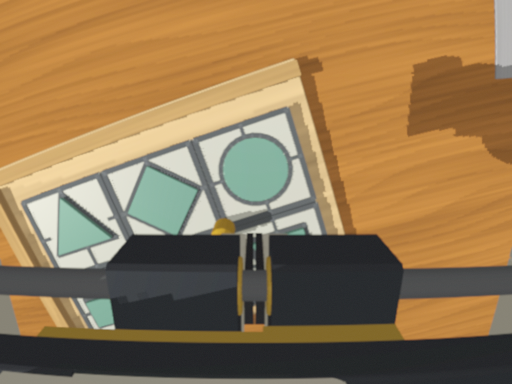

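The picture shows the pane's lip and shadow gone. The surroundings measured 1.4 mm lower, so I'll check whether that is pale glass rather than lead.

```bash
python3 - <<'E'
from station import arm,cams,finder
from h import *
p=cams.camera_params("wrist"); D=[]
for _ in range(5): im,d=cams.grab_frame("wrist"); D.append(d)
d=np.median(D,0); v,u=np.mgrid[0:225,0:512]; v,u=v.ravel(),u.ravel()
n=cv2.undistortPoints(np.c_[u,v].astype(float).reshape(-1,1,2),p["intrinsics"],p["D"]).reshape(-1,2)
P=np.c_[n,np.ones(len(n))]*d[v,u][:,None]@R.from_euler("xyz",p["attitude"]).as_matrix().T+p["position"]
m=(np.hypot(P[:,0]-.566,P[:,1]+.099)<.06); z=P[:,2]
c=im[v,u].astype(int); g=c.sum(1)
pane=m&(c[:,1]-c[:,0]>20); lead=m&~pane&(g<300)&(np.ptp(c,1)<35); pale=m&(g>560)&(np.ptp(c,1)<35)
for k,a in (("pane",pane),("lead",lead),("pale",pale)): print(k,a.sum(),np.percentile(z[a],[25,50,75]).round(4))
print("pane centre",P[pane].mean(0))
E
```

```text
pane 3324 [0.0322 0.0325 0.0328]
lead 365 [0.032  0.0324 0.0328]
pale 2870 [0.0308 0.031  0.0313]
pane centre [ 0.5667941  -0.09842092  0.03251236]
```

The pane reads 32.5 mm and the lead 32.4 mm, so they are level; the pale glass lies lower than the lead. Handing in.

```bash
python3 -c "
from station import job_done
print(job_done())"
```

```text
the job is handed in; nothing more can be done
None
```

I pressed the large round pane flush with its lead using the closed fingertips, took the hand straight up and handed the job in at about 8 s.

- **Press:** the pane slid at about 3–4 N. The force rose to about 8 N when it met its stop, with the fingertips 32.3 mm above the table. The highest reading was about 8 N, against the 30 N limit.
- **Final height:** the last depth check read the pane's top at 32.5 mm and its lead at 32.4 mm. An earlier check had put the pane 1.4 mm above its surroundings, because it included the pale glass, which lies at about 31.0 mm, below the lead.
- **Hand clear:** the hand is about 190 mm above the pane and the wrist force is back near zero.
- **Not measured:** I did not measure the other panes, the weights, the tools, the tin or the jar again afterwards. The arm's force readings showed no other contact, and what the wrist camera shows looks unchanged.

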